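Hold the spring tester at the blue setting

TASK

On the clutch-spring tester, first press both black caps fully home so that the springs are shut in. Then pull the orange handle out against the springs until the slide's pointer stands within the blue band of the scale (not the yellow one), and finish holding it still there with the fingers, without letting go. Leave the other things on the table where they lie.

Things in the scene. Friction and masses are not known exactly. Their poses are not given: they have to be found in the camera images.
- spring_tester: Fixed bench tester. Origin on the table; +x runs from the handle end to the housing, z up; the slide pulls out along -x. Dark steel base 12 mm thick: x -165 to +105, y -97 to +73 mm. Blue spring housing at the far end: x +20 to +100, y -65 to +65 mm, top 62 mm above the table. White scale beam along x at y = -81 mm, 22 mm wide, top 28 mm up, a tick every 10 mm of travel from 0 to 100.
- draw_slide: Sprung slide: aluminium block (30 x 118 mm, top 38 mm up) with the orange D-handle. Origin on the table under the handle bar's middle, axes as the tester's; at tester x = -60, y = 0 mm when fully in (start), 80 mm before the housing. Pulls out along -x, stop at 95 mm of travel. The springs pull it back with about 6.3 N when in plus 90 N per metre out, and return it if let go.
- handle_bar (a point): Middle of the orange handle's bar, on its axis, 80 mm above the table. The bar is round, 14 mm thick, lies along y with 74 mm clear between its upright legs, and about 35 mm is free under it. Pinch it from above, fingers before and behind the bar, or hook it. Moves with the slide.
- pointer (a point): Tip of the slide's black needle above the white scale beam, 34.5 mm above the table; it lies at the same place along the tester's x as the handle's bar. Moves with the slide.
- cap_left (a joint): How far the left cap (tester's +y side) has been pressed, in m: 0 standing 8 mm proud, 0.008 fully home. Starts between 0 and 0.003, stays where it is left; stiff, needs about 6 N or more to move, does not spring back.
- cap_right (a joint): The same for the right cap (tester's -y side).
- cap_left_top (a point): Middle of the top of the left black ribbed cap, at x = +60, y = +36 mm of the tester. The cap is 34 mm across and 18 mm high; a yellow neck shows under it while it stands proud. Its top is 80 mm above the table when home, before that up to 88 mm. Pressed straight down.
- cap_right_top (a point): The same point of the right black cap, at x = +60, y = -36 mm of the tester.
- blue_clip: Blue band, the setting to hold: a clip 10 mm wide along the scale, sitting fixed on the white scale beam. Origin at the middle of the band on top of the beam, axes as the tester's; the pointer is within the band when it is no more than 5 mm from it along x. It lies between 30 and 83 mm of travel.
- yellow_clip: Yellow band of the same shape for another setting, not to be used; it may lie nearer or farther than the blue one.
- spring_0: Loose clutch spring, 19 x 34 x 20 mm, lying left of the tester; to be left alone. Origin under its middle.
- spring_1: Loose clutch spring like spring_0; to be left alone.
- spring_2: Loose clutch spring like spring_0; to be left alone.
- starter_motor: Loose starter motor, 66 x 133 x 69 mm, right of the tester; to be left alone. Origin under its middle.
- screwdriver: Loose red-handled screwdriver, 190 mm long, right of the tester; to be left alone. Origin under its middle.
- marker: Loose marker pen, 133 mm long, behind the tester; to be left alone. Origin under its middle.

How it is judged:
On the way, in this order (a step that is already met when the one before it is completed fails the run):
1. both caps pressed fully home (value of joint each of cap_left, cap_right above 0.0062 m), for 0.2 s.
2. the slide pulled out by the fingers so that its pointer stands in the blue band (x of pointer in the frame of blue_clip between -0.005 and 0.005 m and contact force between the fingers and draw_slide above 2 N), for 0.3 s.
At the end, for the whole second after the job is handed in: The fingers still hold the handle (more than 2 N on it) and the slide is still (under 10 mm/s) with its pointer no more than 5 mm from the middle of the blue band along the scale; both caps are home (less than 1.8 mm short of fully down) (all of step 1 and all of step 2 and linear speed of draw_slide below 0.01 m/s); the arm keeps its last pose, push and grip.
It fails at once if the slide pulled out (more than 10 mm) before both caps are home (x of pointer in the frame of spring_tester below -0.07 m and not (value of joint each of cap_left, cap_right above 0.0062 m)).
It fails at once if a loose thing on the table moved more than 30 mm (distance of any of spring_0, spring_1, spring_2, starter_motor, screwdriver, marker from where it was at the start of the episode above 0.03 m).
It also fails if it takes over 45 s, if anything falls off the work surface, if the arm or the gripper's body presses on something with over 40 N, if the wrist force passes 120 N, or if a joint passes its speed limit or range.

ROBOT

A 6-joint arm with a two-finger parallel gripper is mounted at the origin on a cart in front of the work surface, level with it; the furniture and walls round the work are solid. World frame = base frame: x ahead of the robot, y to its left, z up, the work surface at z = 0. Lengths are in m, angles in rad, forces in N, time in s.
With the tool pointing down it reaches from about 0.35 to 0.975 m from the base axis. Payload 17.4 kg.
Tool frame: the origin (TCP) lies between the finger pads; the fingertips stand 17 mm ahead of it and the grasp point (between the pads) lies 2 mm behind it (manip.tips_ahead is the z of the fingertips in the tool frame, in m); z points along the fingers, y is the line along which they close (so a half turn about z gives the same grasp; the last joint's range is limited). The gripper opens to 85 mm and grips with 20 to 120 N. Pads are 22 mm wide; open, the fingers measure 114 mm over their backs; the gripper's body (76 mm by 85 mm) begins 54 mm behind the grasp point. The pads swing forward as they close: fully open they stand 13 mm farther back than shut.
Start: joints at [-1.357, 0.116, 1.442, -0, 1.584, -0.038], TCP at [0.168, -0.654, 0.248] pointing down, gripper open.
Joint ranges: [-2.83, 2.83], [-0.83, 2.19], [0.07, 2.5], [-1.14, 4.28], [0.01, 3], [-2.97, 2.97]. Speed limits (rad/s): [1.89, 1.89, 2.22, 3.14, 3.14, 3.14].

INTERFACE

Orientations are given as [roll, pitch, yaw] about the fixed x, y, z axes, in that order (R = Rz(yaw) Ry(pitch) Rx(roll)).
In Python, from cell import manip gives the robot as it stands. The module is installed in compiled form; this text tells all that it offers. Calls block until the motion is done:
- manip.goto(position, orientation): joint-space move of the TCP to a pose.
- manip.move_l(position, velocity=0.15, rotation=None, force_limit=None): straight line of the TCP; rotation=None keeps the orientation; velocity is the mean speed in m/s. With force_limit (N) it stops when the force on the tool has changed by that much, and returns True; else False.
- manip.move_joints(angles): joint-space move.
- manip.move_gripper(opening, squeeze=None): opening from 0.0 (shut) to 1.0 (fully open); squeeze is the grip in N (None keeps the last); returns when the fingers have stopped.
- manip.sleep(seconds).
- manip.inverse_kinematics(position, orientation): joint angles nearest the present ones, or None.
- manip.read_camera(name): name is "side" or "top" or "wrist"; returns a dict with "image" (400x640x3 uint8, red, green, blue), "depth" (400x640 float32, m along the optical axis (not along the pixel's ray), 0 where there is no reading), "intrinsics" (3x3 intrinsics, pixels), "k1" (the pictures are not rectified: a ray, as slopes to the right and down, at radius r is drawn at 1 + k1 r^2 times it, then the intrinsics apply), "origin" and "orientation" of the camera in the world. Camera axes: x right, y down, z forward; pixel columns grow to the right and rows downward; lengths in m; the calibration is good to about 2 mm. A picture is of the moment at which its call begins.
A pose or a line that the arm cannot do raises manip.IKError and nothing moves.
- manip.sign_off(): hands the job in; it is judged then, once.
Readings, each from a call of its own:
- manip.get_time(): time.
- manip.get_q(): joint angles.
- manip.get_qd(): joint speeds.
- manip.get_joint_efforts(): joint torques, N m.
- manip.get_tcp_pos(): TCP position.
- manip.get_ee_rot(): TCP orientation.
- manip.get_wrist_force(): force on the tool from outside, world axes, zero at the start.
- manip.get_ft_torque(): the same for the moment, N m.
- manip.get_opening(): opening from 0.0 (shut) to 1.0 (fully open).
- manip.get_grip_force(): force on a finger pad.
Only numpy, scipy, OpenCV 4.12 (cv2) and the standard library are available. Lean on these libraries where they do the work, as an engineer would, in place of code of your own. Each camera call takes 0.05 s, during which the arm holds its last target. There are 200 camera calls.

## Working session

There is one attempt and no reset: what is moved stays moved. The work goes in short steps, each a Python script; the robot and the scene stay as the last script left them, time stands still between calls to the robot, and variables do not carry over. Pictures are saved under pics/ and viewed, at most 10 in all, crops included, and the job is handed in when it is done.

```bash
mkdir -p pics
cat > h.py <<'E'
import numpy as np, cv2
from scipy.spatial.transform import Rotation as R
from cell import manip
def cam(n):
    c=manip.read_camera(n); c={k:(np.array(v) if k!='k1' else v) for k,v in c.items()}
    o=c['orientation']; c['R']=o if o.shape==(3,3) else R.from_euler('xyz',o).as_matrix()
    return c
def rays(c,uv):
    uv=np.atleast_2d(np.asarray(uv,float)); K=c['intrinsics']
    d=np.c_[(uv[:,0]-K[0,2])/K[0,0],(uv[:,1]-K[1,2])/K[1,1]]; s=d.copy()
    for _ in range(20): s=d/(1+c['k1']*(s**2).sum(1,keepdims=True))
    return np.c_[s,np.ones(len(s))]
def on_plane(c,uv,z):
    w=rays(c,uv)@c['R'].T; return c['origin']+w*((z-c['origin'][2])/w[:,2])[:,None]
def from_depth(c,uv):
    uv=np.atleast_2d(uv).astype(int); d=c['depth'][uv[:,1],uv[:,0]]
    return c['origin']+(rays(c,uv)*d[:,None])@c['R'].T
E
python3 - <<'E'
from h import *
for n in ['top','side']:
    c=cam(n); cv2.imwrite(f'pics/{n}0.png',c['image'][:,:,::-1]); print(n,c['origin'],c['orientation'],c['intrinsics'].tolist(),c['k1'])
    np.savez(f'{n}0.npz',**c)
print(manip.get_time(),manip.get_ee_rot())
E
```

```text
top [ 0.38918619 -0.011236    1.35008782] [-2.98130233  0.01610691 -1.54673944] [[394.0323287630242, 0.0, 314.8642596407413], [0.0, 394.0323287630242, 200.58584966621984], [0.0, 0.0, 1.0]] -0.0007403914517324773
side [0.33336803 0.94860903 0.94749117] [-2.3042543  -0.02055764 -2.85936694] [[472.3084979645517, 0.0, 325.20144948066513], [0.0, 472.3084979645517, 208.7797195278569], [0.0, 0.0, 1.0]] -0.06998482147091946
0.1 [-3.14052979e+00 -6.93829096e-05  2.51750553e-01]
```

View pics/top0.png

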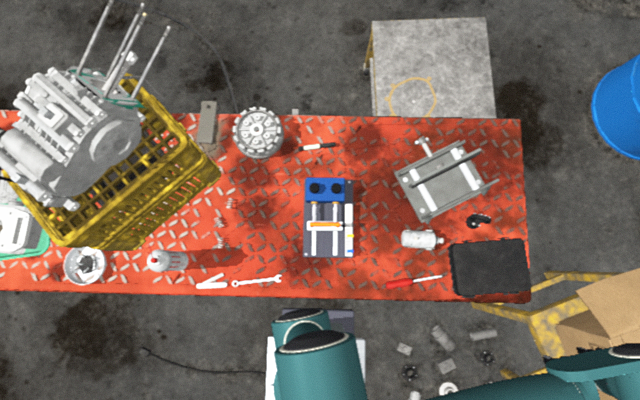

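View pics/side0.png

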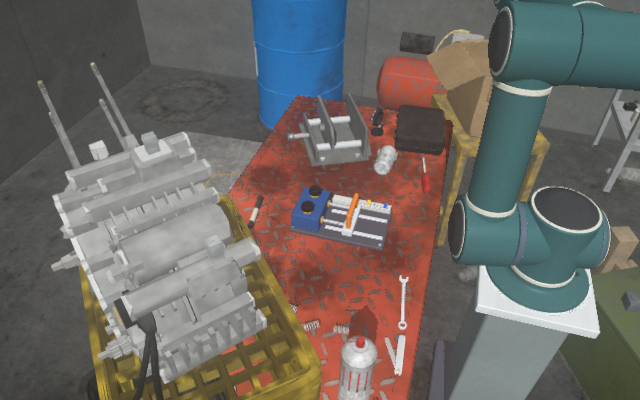

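The top view shows the tester at (305–353, 178–257), with caps at (315,188) and (337,188) and the orange handle at (325,224). In the side view the blue clip is near (386,206) and the yellow one near (367,203). I'll measure it coarsely, then look closer with the wrist camera.

```bash
cat >> h.py <<'E'
def blobs(img,lo,hi,box=None,amin=10):
    m=cv2.inRange(cv2.cvtColor(img,cv2.COLOR_RGB2HSV),np.array(lo),np.array(hi))
    if box is not None:
        k=np.zeros_like(m); x0,y0,x1,y1=box; k[y0:y1,x0:x1]=1; m=m*k
    n,l,s,ce=cv2.connectedComponentsWithStats(m)
    return [(ce[i],s[i],l==i) for i in np.argsort(-s[:,4]) if i and s[i,4]>=amin]
E
python3 - <<'E'
from h import *
c=dict(np.load('top0.npz'))
b=(295,165,365,270)
for nm,lo,hi,z in [('blue',(105,120,60),(125,255,255),.062),('orange',(10,150,150),(20,255,255),.087),('cap',(0,0,0),(179,255,45),.086),('yellow',(23,120,120),(35,255,255),.03)]:
    for ce,s,m in blobs(c['image'],lo,hi,b,3)[:4]: print(nm,ce.round(1),s,on_plane(c,ce,z).round(4), from_depth(c,ce.round()).round(4))
ce,s,m=blobs(c['image'],(105,120,60),(125,255,255),b)[0]
v,u=np.nonzero(m); P=on_plane(c,np.c_[u,v],.062)[:,:2]; r=cv2.minAreaRect(P.astype(np.float32)); print(r)
E
```

```text
blue [324.8 189.9] [306 178  39  25 794] [[ 0.6335 -0.0178  0.062 ]] [[ 0.6334 -0.0183  0.0612]]
blue [350.4 250.6] [348 250   6   3  12] [[ 0.4353 -0.1046  0.062 ]] [[ 0.435  -0.1054  0.0321]]
orange [325.8 224. ] [311 222  29   5  65] [[ 0.5172 -0.0231  0.087 ]] [[ 0.5176 -0.0236  0.0854]]
orange [353.5 235.5] [353 234   2   4   4] [[ 0.4825 -0.1122  0.087 ]] [[ 0.4874 -0.121  -0.0021]]
orange [315. 202.] [314 202   3   1   3] [[0.5882 0.0135 0.087 ]] [[0.5938 0.0142 0.0519]]
orange [336. 202.] [335 202   3   1   3] [[ 0.5897 -0.0546  0.087 ]] [[ 0.5962 -0.056   0.0458]]
cap [335.9 188.2] [332 184   8   9  49] [[ 0.6355 -0.0538  0.086 ]] [[ 0.6369 -0.0541  0.0819]]
cap [314.4 187.8] [311 184   8   9  44] [[0.6352 0.0166 0.086 ]] [[0.6345 0.0178 0.0867]]
yellow [350.4 235.4] [348 234   6   3  12] [[ 0.4868 -0.1065  0.03  ]] [[ 0.4882 -0.1051  0.029 ]]
((0.6334472894668579, -0.01827564835548401), (0.08124581724405289, 0.12685808539390564), 1.1750690937042236)
```

Run:
```python
from h import *
p=manip.get_tcp_pos()
manip.move_l([p[0]+.15,p[1]+.1,.36],velocity=.25)
manip.goto([.53,-.03,.33],[np.pi,0,np.pi/2])
manip.move_gripper(0.0)
c=cam('wrist'); np.savez('w0.npz',**c); cv2.imwrite('pics/w0.png',c['image'][:,:,::-1])
print(manip.get_time(),manip.get_tcp_pos(),manip.get_ee_rot(),c['origin'],c['orientation'],manip.get_q())
```

```text
3.95 [ 0.5299957  -0.02996003  0.3300176 ] [ 3.14156542e+00 -2.49988697e-05  1.57087366e+00] [0.53035965 0.03876792 0.45556756] [ 2.86607635e+00  2.54469359e-04 -1.02572421e-03] [-1.04538371e-01 -2.08616678e-01  1.62433815e+00  2.80425391e-05
  1.72584671e+00 -1.04611373e-01]
```

View pics/w0.png

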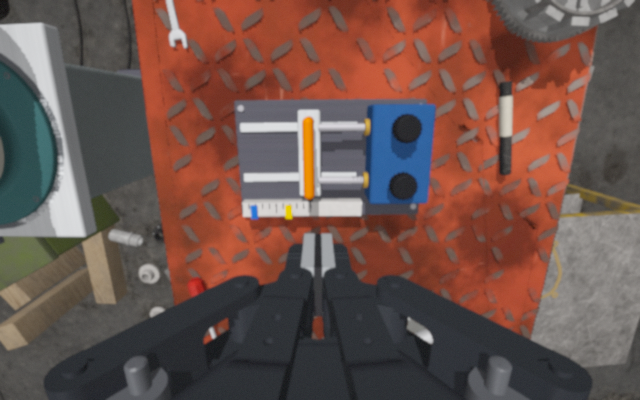

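The wrist view has world +x to the right. The caps are at (407,128) and (404,185), the handle bar at (308,157), the blue clip at (254,212) and the yellow clip at (288,212).

Run:
```python
from h import *
c=dict(np.load('w0.npz')); im=c['image']
for nm,lo,hi,z,b in [('cap',(0,0,0),(179,255,50),.085,(380,105,428,205)),('orange',(8,150,120),(20,255,255),.08,(290,110,325,205)),('blueclip',(105,120,60),(125,255,255),.03,(240,200,275,225)),('yel',(23,120,120),(35,255,255),.03,(275,200,300,225)),('housing',(105,120,60),(125,255,255),.062,(360,95,440,215))]:
    for ce,s,m in blobs(im,lo,hi,b,15)[:2]:
        v,u=np.nonzero(m); D=from_depth(c,np.c_[u,v]); 
        r=cv2.minAreaRect(on_plane(c,np.c_[u,v],z)[:,:2].astype(np.float32))
        print(nm,ce.round(1),s,on_plane(c,ce,z).round(4)[0],'depth med',np.median(D,0).round(4),'rect',np.round(r[0],4),np.round(r[1],4),round(r[2],2))
```

```text
cap [406.1 128.6] [393 116  27  26 546] [0.6352 0.0172 0.085 ] depth med [0.6353 0.0168 0.0851] rect [0.6352 0.0171] [0.0312 0.0291] 0.23
cap [402.2 185.9] [390 174  26  25 478] [ 0.6357 -0.0528  0.085 ] depth med [ 0.6357 -0.053   0.085 ] rect [ 0.6356 -0.0528] [0.0293 0.0319] 56.6
orange [308.2 157.9] [303 117  11  83 758] [ 0.5187 -0.0185  0.08  ] depth med [ 0.5189 -0.0177  0.0863] rect [ 0.5186 -0.0204] [0.0118 0.1014] 0.22
blueclip [253.9 212. ] [251 206   7  13  69] [ 0.437  -0.1056  0.03  ] depth med [ 0.4372 -0.1055  0.0312] rect [ 0.437  -0.1056] [0.0077 0.0187] 2.58
yel [288.2 212.6] [285 205   8  15  81] [ 0.4872 -0.1065  0.03  ] depth med [ 0.4871 -0.1065  0.0312] rect [ 0.4877 -0.1056] [0.0216 0.0103] 88.26
housing [397.6 152.1] [ 365  104   70  100 5051] [ 0.633  -0.0138  0.062 ] depth med [ 0.6278 -0.0149  0.0619] rect [ 0.634  -0.0183] [0.0837 0.1281] 0.53
```

Run:
```python
from h import *
t=manip.tips_ahead; rot=[np.pi,0,np.pi/2]; print(t,manip.get_opening())
for x,y in [(.6354,.0170),(.6356,-.0528)]:
    p=manip.get_tcp_pos()
    if p[2]>.2: manip.goto([x,y,.13],rot)
    else: manip.move_l([x,y,.13],velocity=.2)
    manip.move_l([x,y,t+.092],velocity=.1)
    hit=manip.move_l([x,y,t+.077],velocity=.03,force_limit=35)
    print(hit,np.array(manip.get_tcp_pos())[2]-t,manip.get_wrist_force(),manip.get_time())
    manip.move_l([x,y,.13],velocity=.15)
p=manip.get_tcp_pos()
manip.goto([.53,-.03,.33],rot)
c=cam('wrist'); np.savez('w1.npz',**c); cv2.imwrite('pics/w1.png',c['image'][90:230,220:460,::-1].repeat(3,0).repeat(3,1))
for ce,s,m in blobs(c['image'],(0,0,0),(179,255,50),(380,105,428,205),15)[:2]:
    v,u=np.nonzero(m); print(ce,np.median(from_depth(c,np.c_[u,v]),0))
print(manip.get_time())
```

```text
0.017 -6.769182915916448e-05
True 0.08000870892459601 [-2.21796621  0.45282519  8.31813084] 5.7
True 0.07999976302304733 [-2.04420745  0.18710724  8.93004069] 7.4083
[405.75231054 128.42144177] [0.63540597 0.0175832  0.07969943]
[401.96624473 185.3649789 ] [ 0.63576921 -0.05277751  0.07988276]
8.7417
```

View pics/w1.png

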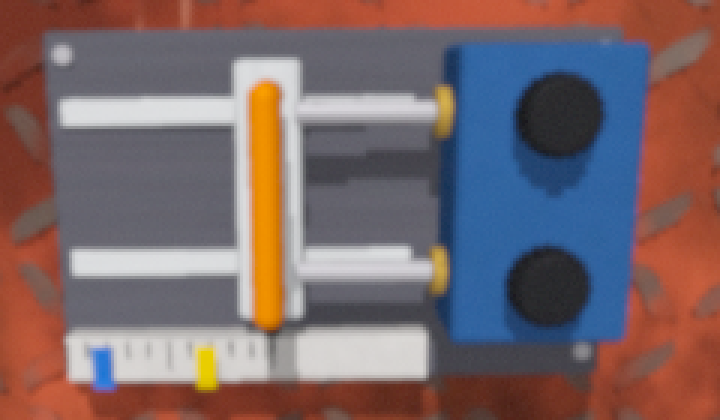

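Both caps read 0.080 m at the top, so they are home, and no yellow neck shows. Next I'll grasp the bar and pull.

Run:
```python
from h import *
rot=[np.pi,0,np.pi/2]; x,y=.517,-.018
manip.move_gripper(.55,squeeze=80)
manip.goto([x,y,.15],rot)
print(manip.move_l([x,y,.077],velocity=.1,force_limit=15))
manip.move_gripper(0.0,squeeze=80)
print(manip.get_opening(),manip.get_grip_force(),manip.get_wrist_force())
manip.move_l([x-.081,y,.077],velocity=.08)
manip.sleep(.3)
print(manip.get_tcp_pos(),manip.get_opening(),manip.get_grip_force(),manip.get_wrist_force(),manip.get_time())
for n in ['wrist','side','top']:
    c=cam(n); np.savez(n+'2.npz',**c)
    cv2.imwrite(f'pics/{n}2.png',c['image'][:,:,::-1] if n=='wrist' else cv2.resize(c['image'][170:260,280:420,::-1] if n=='side' else c['image'][160:280,270:390,::-1],None,fx=5,fy=5))
```

```text
False
0.13689520397190466 77.93120384216309 [ 6.30311627 -0.36525326  1.83093847]
[ 0.43739205 -0.01873252  0.07785251] 0.13468704326573924 77.94659614562988 [13.04684257 -7.57183425 -2.92027872] 12.7667
```

View pics/wrist2.png

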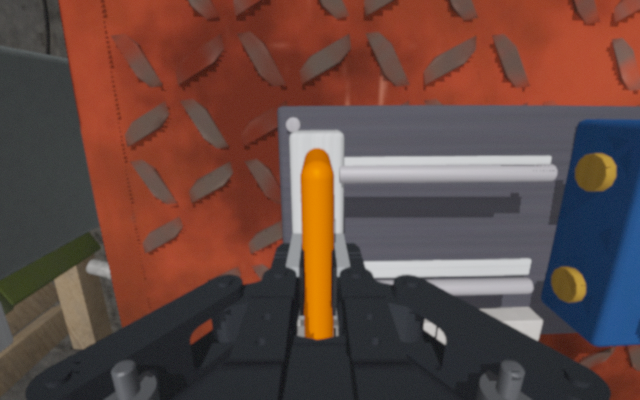

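View pics/side2.png

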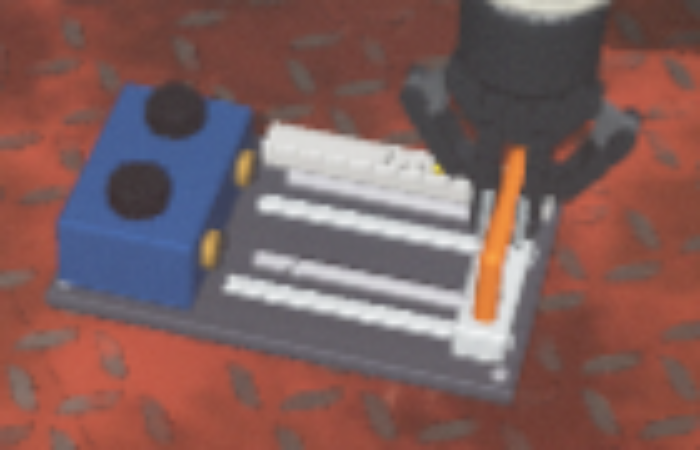

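The slide is out with the bar held and the caps still home. The gripper hides the pointer in both views, so I'll work out the travel from the bar before and after the pull, compared with the pointer-to-clip distance in the earlier close view.

Run:
```python
from h import *
c1=dict(np.load('w1.npz')); c2=dict(np.load('wrist2.npz')); t2=dict(np.load('top2.npz')); t0=dict(np.load('top0.npz'))
def bar(c,box,z=.083):
    m=blobs(c['image'],(8,150,100),(20,255,255),box,15)[0][2]; v,u=np.nonzero(m)
    P=np.array([on_plane(c,[u[v==r].mean(),r],z)[0] for r in range(v.min()+4,v.max()-3)])
    k=np.polyfit(P[:,1],P[:,0],1); return k[0],np.polyval(k,-.018),P[:,1].min(),P[:,1].max()
print('bar in',bar(c1,(290,110,325,200)));print('bar out',bar(c2,(290,140,345,230)))
g=cv2.cvtColor(c1['image'],cv2.COLOR_RGB2GRAY)
print(g[196:214,304:320])
for nm,lo,hi,b in [('blue',(105,120,60),(125,255,255),(240,200,275,225)),('yel',(23,120,120),(35,255,255),(275,200,300,225))]:
    ce,s,m=blobs(c1['image'],lo,hi,b)[0]; v,u=np.nonzero(m)
    print(nm,ce,s,on_plane(c1,ce,.030)[0]); 
    for r in range(v.min(),v.max()+1): print(r,u[v==r].min(),u[v==r].max(),end='; ')
    print()
# tester yaw: slots/rods/scale edge & housing in c1
for r in (206,207,208): print(r,g[r,240:316].tolist())
for n,c in (('t0',t0),('t2',t2)):
    for ce,s,m in blobs(c['image'],(8,150,120),(20,255,255),(295,205,350,265),3)[:2]: print(n,ce,s,on_plane(c,ce,.085)[0])
```

```text
bar in (np.float64(-0.012353738661448073), np.float64(0.5188149039163574), np.float64(-0.06450198324624123), np.float64(0.02577249297107352))
bar out (np.float64(-0.00822631349739962), np.float64(0.43770889401816054), np.float64(0.0034427248231202953), np.float64(0.033581607209352285))
[[140 138 144 149 151 149 147 139 129 117 109 113 114 120 127 121]
 [110 125 133 139 143 142 136 128 116 104  93  86  86  89  89  85]
 [ 93 110 123 128 127 125 121 113 102  91  85  83  82  80  81  83]
 [102 108 115 114 111 103  99  92  81  79  91  94  94  95  95  99]
 [127 129 127 118  98  79  72  66  70  87 102 108 109 109 115 125]
 [164 164 164 150 118  83  69  72  87 108 118 120 121 125 138 159]
 [193 194 193 181 152 117  93  98 120 131 138 138 139 142 161 187]
 [198 206 206 196 171 140 109 116 139 151 153 153 152 156 173 199]
 [192 206 209 201 176 145 115 119 146 157 157 158 157 160 177 202]
 [185 204 210 201 178 146 113 117 146 156 158 157 156 160 177 201]
 [182 202 209 202 178 148 114 120 146 156 157 157 156 160 178 201]
 [179 201 210 202 178 149 118 124 147 157 155 156 157 160 177 200]
 [185 202
[... 1477 characters left out ...]
209, 212, 212, 210, 198, 184, 197, 211, 212, 212, 209, 197, 184, 199, 208, 200, 191, 191, 191, 192, 205, 209, 210, 209, 203, 187, 183, 201, 211, 212, 211, 201, 178, 179, 201, 210, 202, 178, 149, 118, 124, 147, 157, 155, 156]
208 [107, 118, 156, 195, 212, 215, 214, 206, 188, 170, 159, 136, 116, 106, 105, 109, 130, 168, 200, 213, 214, 204, 188, 192, 206, 211, 212, 211, 202, 190, 201, 210, 212, 213, 211, 199, 181, 196, 209, 211, 212, 211, 202, 190, 201, 205, 197, 191, 191, 191, 190, 204, 207, 209, 210, 206, 196, 192, 203, 212, 212, 210, 203, 186, 185, 202, 209, 203, 181, 154, 127, 130, 148, 156, 156, 157]
t0 [325.83076923 224.04615385] [311 222  29   5  65] [ 0.51744938 -0.02309553  0.085     ]
```

The tick spacing is 6.87 px per 10 mm, with tick 0 at column 310.2 and the blue clip at 253.9, so the setting is about 82 mm of travel. The bar has moved 81.1 mm, so the pointer is about 1 mm from the middle of the blue band, within the 5 mm allowed. The grip is firm at 78 N, so I'm handing the job in.

Run:
```python
from h import *
print(manip.get_tcp_pos(),manip.get_grip_force(),np.abs(manip.get_qd()).max(),manip.get_time()); print(manip.sign_off())
```

```text
[ 0.4373772  -0.01874767  0.07785385] 77.94678926467896 0.002181542184261473 12.9167
the job is handed in; nothing more can be done
None
```

I handed the job in at 12.9 s: both caps are pressed home, and the handle is held still at about 81 mm of travel, by my measurement about 1 mm from the middle of the blue band; the pointer itself was hidden by the gripper, and no verdict came back.

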